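# Clear the test jig, drop its cover over the hidden pin and hold it pressed

## Task

Take the wooden scraper block and with it, not with the fingers, sweep the three bits of scrap along the test jig's bed into the catch tray at its end, then put the scraper back down on the bench. Take the jig's cover by its grip bar, lower it between the rails with the bar over the middle of the jig, and slide it along, away from the robot, over the locating pin that it hides until it drops on. Then press it fully down against the springs and finish like that, still holding it pressed down; leave the other things on the bench where they are.

Things in the scene. Friction and masses are not known exactly. Their poses are not given: they have to be found in the camera images.
- jig: Aluminium test jig fixed to the bench; origin at the centre of its underside, x along the channel, y across, z up. Base 200 (x) x 100 (y) mm. Two side rails, 200 mm long, 13 mm thick, tops 50 mm above the bench, leave a channel 74 mm wide, open at both ends. Its floor is the grey bed, 200 mm long, top 34 mm above the bench at rest. A catch tray joins its -x end.
- jig_slot (a point): Centre of the dark slot in the bed, at bed height, at jig x = 38.5 mm. From the slot stands a fixed round steel locating pin, 10 mm diameter, bevelled tip 42 mm above the bench (8 mm above the resting bed), on the channel's centre line; its axis is anywhere from jig x = 25 to 52 mm, different each time, its place not given.
- jig_tray (a point): Centre of the floor of the dark steel catch tray at the jig's end towards the robot: jig x = -100 to -166 mm, 100 mm wide, floor 3 mm and walls 20 mm above the bench, open to the bed's end.
- bed (a joint): The jig's sprung bed: travel downwards in m, 0 at rest (up), 0.005 fully down on its stop. Springs: about 7 N to start moving it, 13 N at the stop, the weight of what lies on it included in these.
- cover: Loose jig cover: flat aluminium plate 110 (x) x 68 (y) x 19 mm (z), with an upright black grip bar on its middle, 18 (x) x 44 (y) mm, from 19 to 57 mm above the underside. Origin at the centre of the underside, z up. 0.24 to 0.39 kg. It lies flat on the bench on one side of the jig, turned up to 0.4 rad.
- cover_slot (a point): Centre of the mouth of the blind slot in the middle of the cover's underside, unseen from above, that takes the pin: 14 mm along the cover's x, 20 mm along y, 16 mm deep. Turned by half a turn the cover fits as well.
- scraper: Loose wooden scraper block standing on its foot: foot 24 (x) x 64 (y) mm, 22 mm high, with an upright tab on top, 16 (x) x 44 (y) mm, from 22 to 60 mm above the underside. Origin at the centre of the underside, z up. 0.15 kg. It stands on the bench on the other side of the jig from the cover.
- nut: Bit of scrap: loose round steel nut, 16 mm outside, 7 mm high, lying flat on the robot-side half of the jig's bed (jig x -80 to -30 mm). Origin at the centre of its underside. 12 g.
- key: Bit of scrap: loose steel key, 16 x 9 x 7 mm, lying likewise on the bed. Origin at the centre of its underside. 12 g.
- slug: Bit of scrap: loose brass slug, 14 mm diameter, 8 mm high, standing likewise on the bed. Origin at the centre of its underside. 12 g.
- spool: Bystander, to be left alone: reel of solder standing on its flange, 54 mm across, 38 mm high. Origin at the centre of its underside.
- flux: Bystander, to be left alone: small white bottle, 32 mm across, 65 mm high. Origin at the centre of its underside.
- driver: Bystander, to be left alone: screwdriver lying down, 180 mm long. Origin at the centre of its underside.
- board: Bystander, to be left alone: loose circuit board on a black carrier, 75 x 130 mm, up to 34 mm high. Origin at the centre of its underside.
- dish: Bystander, to be left alone: open glass dish, 62 mm across, 50 mm high. Origin at the centre of its underside.
- meter: Bystander, to be left alone: hand multimeter lying on its back, 145 x 75 mm, 40 mm high. Origin at the centre of its underside.
- phone: Bystander, to be left alone: mobile phone lying flat, 150 x 74 mm, 9 mm high. Origin at the centre of its underside.

How it is judged:
On the way, in this order (a step that is already met when the one before it is completed fails the run):
1. the scraper, held in the fingers, is down in the channel on the bed (z of scraper in the frame of jig between 0.025 and 0.041 m and x of scraper in the frame of jig between -0.11 and 0.02 m and y of scraper in the frame of jig between -0.03 and 0.03 m and contact force between the fingers and scraper above 0.5 N), for 0.1 s.
2. all three bits of scrap are in the catch tray, the scraper still held (z of each of nut, key, slug in the frame of jig below 0.03 m and x of nut in the frame of jig between -0.17 and -0.098 m and y of nut in the frame of jig between -0.052 and 0.052 m and x of key in the frame of jig between -0.17 and -0.098 m and y of key in the frame of jig between -0.052 and 0.052 m and x of slug in the frame of jig between -0.17 and -0.098 m and y of slug in the frame of jig between -0.052 and 0.052 m and contact force between the fingers and scraper above 0.5 N), for 0.1 s.
3. the scraper is put down on the bench, off the jig, and let go (height (world z) of scraper below 0.02 m and contact force between scraper and jig below 0.1 N and contact force between the fingers and scraper below 0.1 N), for 0.2 s.
4. the held cover is lowered between the rails over the middle of the jig, short of the pin (x of cover in the frame of jig between -0.06 and 0.021 m and y of cover in the frame of jig between -0.006 and 0.006 m and z of cover in the frame of jig between 0.03 and 0.05 m and contact force between the fingers and cover above 1 N), for 0.1 s.
5. the held cover has dropped over the pin, level between the rails (x of cover in the frame of jig between 0.018 and 0.06 m and y of cover in the frame of jig between -0.006 and 0.006 m and z of cover in the frame of jig below 0.037 m and angle between cover's own z axis and vertical below 0.05 rad and contact force between the fingers and cover above 1 N), for 0.1 s.
At the end, for the whole second after the job is handed in: The cover, held by the fingers (over 1 N), is level (within 0.05 rad) between the rails, over the pin, and keeps the bed pressed down by more than 3.5 of its 5 mm; the three bits of scrap lie in the catch tray; the scraper is on the bench, off the jig and not touched (all of step 3 and x of cover in the frame of jig between 0.018 and 0.06 m and y of cover in the frame of jig between -0.006 and 0.006 m and z of cover in the frame of jig below 0.032 m and angle between cover's own z axis and vertical below 0.05 rad and contact force between the fingers and cover above 1 N and value of joint bed above 0.0035 m and z of each of nut, key, slug in the frame of jig below 0.03 m and x of nut in the frame of jig between -0.17 and -0.098 m and y of nut in the frame of jig between -0.052 and 0.052 m and x of key in the frame of jig between -0.17 and -0.098 m and y of key in the frame of jig between -0.052 and 0.052 m and x of slug in the frame of jig between -0.17 and -0.098 m and y of slug in the frame of jig between -0.052 and 0.052 m); the arm keeps its last pose, push and grip.
It fails at once if the fingers push the scrap (contact force between the fingers and nut above 0.5 N or contact force between the fingers and key above 0.5 N or contact force between the fingers and slug above 0.5 N).
It fails at once if a bystander is moved by more than 30 mm (distance of any of spool, flux, driver, board, dish, meter, phone from where it was at the start of the episode above 0.03 m).
It also fails if it takes over 64 s, if anything falls off the work surface, if the arm or the gripper's body presses on something with over 40 N, if the wrist force passes 120 N, or if a joint passes its speed limit or range.

## Robot

A 6-joint arm with a two-finger parallel gripper is mounted at the origin on the work surface. World frame = base frame: x ahead of the robot, y to its left, z up, the work surface at z = 0. Lengths are in m, angles in rad, forces in N, time in s.
With the tool pointing down it reaches from about 0.375 to 0.9 m from the base axis. Payload 3.1 kg.
Tool frame: the origin (TCP) lies at the very end of the fingers, on their centre line; the grasp point (between the pads) lies 19 mm behind it (bot.tcp_to_grasp is the distance from the TCP to the grasp point, in m); z points along the fingers, y is the line along which they close (so a half turn about z gives the same grasp; the last joint's range is limited). The gripper opens to 85 mm and grips with 20 to 120 N. Pads are 22 mm wide; open, the fingers measure 114 mm over their backs; the gripper's body (76 mm by 85 mm) begins 54 mm behind the grasp point. The pads swing forward as they close: fully open they stand 13 mm farther back than shut.
Start: joints at [1.165, 0.527, 1.433, -0, 1.181, -0.178], TCP at [0.14, 0.609, 0.231] pointing down, gripper open.
Joint ranges: [-3.08, 3.08], [-0.75, 2.2], [0.22, 2.44], [-1.43, 4.57], [0, 2.65], [-2.85, 2.85]. Speed limits (rad/s): [2.79, 2.79, 3.14, 3.14, 3.14, 3.14].

## Interface

Orientations are given as [roll, pitch, yaw] about the fixed x, y, z axes, in that order (R = Rz(yaw) Ry(pitch) Rx(roll)).
In Python, from station import bot, eyes gives the robot as it stands. The module is installed in compiled form; this text tells all that it offers.
- The arm moves only by the tool step_arm, never from a script. Its arguments are lists of equal length, an entry for each row: "rot": the turn, a rotation vector about the tool's x, y, z in rad, a list of three; "offset": the shift along the tool's x, y, z in mm, a list of three; "jaw": the opening, from 0 (shut) to 1 (fully open). A call has 1 to 12 rows; each row is the pose to reach, as a shift and turn from the pose commanded when the call began, along the tool's axes at that moment; what a row does not reach only later rows make up. A row lasts 1/8 s, in which the tool goes at most 62.5 mm and 10.7 degrees, less where a joint would pass 70% of its speed; a pose out of reach is approached as far as the arm can. A call with a gripper value outside its range is refused whole. The fingers move at their own pace and stop on an object; "newtons" is the grip in N (left out, the last holds). Time passes only in rows, so rows that repeat a pose let the fingers close. It gives the time, the measured TCP pose, the force, the opening and the grip force at its end, in the units of the state.
- bot.read_state(): the state, without advancing time (a new reading comes with each control period).
- eyes.read_camera(name): name is "scene" or "side" or "wrist"; returns the picture (480x640x3 uint8, red, green, blue); there is no depth.
- eyes.get_calibration(name): a dict with "vertical_fov" (degrees; the focal length in pixels is half the picture's height over the tangent of half this angle, whatever the lens; pixels are square), "cx", "cy" (the principal point, pixels), "extrinsics" (4x4, takes a point from camera to world coordinates); the wrist camera has in their place "mount" (4x4, takes a point from camera to tool coordinates, whose origin is the TCP and whose axes are the flange's). Camera axes: x right, y down, z forward; pixel columns grow to the right and rows downward; lengths in m; the calibration is good to about 2 mm. A picture is of the moment at which its call begins: read the wrist's pose just before it. get_calibration takes no time and is no camera call.
- bot.job_done(): hands the job in; it is judged then, once.
Trained networks look in the newest picture that a camera, given by its name, has taken for a name from the list of things; names that differ only in an ending like _2 or _b are one class to them, and where a whole thing is asked for, a point or a joint stands for the part that bears it (a point fixed in the world has none). Each returns a list of dicts, best first, with "score" (0 to 1); they miss things now and then, are a little off and sometimes report something else, mostly with a low value. They report only what shows in the picture. A call takes as long as a camera call.
- eyes.look_for(label, camera): "extent" ([left, top, right, bottom] in pixels, round what is visible of it).
- eyes.trace(label, camera): "pixels" (480x640 bool, what is visible of it) and "extent" ([left, top, right, bottom] in pixels, round what is visible of it).
The state is a dict: "t": time; "joint_positions": joint angles; "joint_vel": joint speeds; "tau": joint torques, N m; "tcp_pos": TCP position; "tcp_rot": TCP orientation; "force": force on the tool from outside, world axes, zero at the start; "wrist_torque": the same for the moment, N m; "width": finger opening in m; "grip_force": force on a finger pad.
Only numpy, scipy, OpenCV 4.12 (cv2) and the standard library are available. Lean on these libraries where they do the work, as an engineer would, in place of code of your own. Each camera call takes 0.05 s, during which the arm holds its last target. There are 200 camera calls.

## Working session

There is one attempt and no reset: what is moved stays moved. The work goes in short steps, Python scripts to look and compute and a tool call to move; the robot and the scene stay as the last step left them, time stands still between calls to the robot, and variables do not carry over. Pictures are saved under pics/ and viewed, at most 10 in all, crops included, and the job is handed in when it is done.

Besides the shell and the picture viewer there is one more tool, called after ">>>" by a JSON object that holds its "method" and its "body". step_arm: Moves the arm, as the interface text tells. Its arguments: {"type":"object","properties":{"rot":{"type":"array"},"offset":{"type":"array"},"jaw":{"type":"array"},"newtons":{"type":"number"}},"required":["rot","offset","jaw"]}

```bash
mkdir -p pics; ls; python3 - <<'E'
from station import bot, eyes
import cv2,numpy as np
print(bot.read_state())
for c in ("scene","side","wrist"):
    im=eyes.read_camera(c); cv2.imwrite(f"pics/{c}0.png",im[:,:,::-1])
    print(c,eyes.get_calibration(c))
    for l in ("jig","jig_tray","cover","scraper","nut","key","slug","jig_slot"):
        r=eyes.look_for(l,c)
        print(l,[(np.round(d["extent"]).tolist(),round(d["score"],2)) for d in r[:2]])
E
```

```text
pics
{'t': 0.0, 'joint_positions': array([ 1.16547573e+00,  5.28491491e-01,  1.43388488e+00,  6.37750359e-06,
        1.18142065e+00, -1.78517482e-01]), 'joint_vel': array([ 7.29963261e-04,  1.21325898e-04, -3.37380764e-05,  7.75571306e-04,
       -2.07987458e-03,  4.92193231e-04]), 'tau': array([-1.41800279e-03, -4.42344761e+01, -1.78024542e+01, -4.21409513e-04,
        8.46954121e-03,  9.41255394e-06]), 'tcp_pos': array([0.1402341 , 0.60833216, 0.23032362]), 'tcp_rot': array([-3.13942436e+00, -3.97232348e-04,  2.91478668e+00]), 'force': array([0.53579662, 0.11573177, 0.24193098]), 'wrist_torque': array([ 0.02473005, -0.02156092, -0.00391892]), 'grip_force': 0.0, 'width': 0.08556374983054164}
scene {'vertical_fov': 55.233461793034735, 'cx': 317.2749222599656, 'cy': 245.49878040164626, 'extrinsics': array([[ 0.59077515,  0.59496089, -0.54498281,  1.12793825],
       [ 0.80678591, -0.44315475,  0.39078173, -0.39476153],
       [-0.00901188, -0.67054859, -0.74181088,  0.81204339],
       [ 0.        ,  0.        ,  0.        ,  1.        ]])}
jig [([256.0, 215.0, 348.0, 309.0], 0.93)]

[... 889 characters left out ...]
, 0.7), ([296.0, 254.0, 302.0, 259.0], 0.41)]
key []
slug [([275.0, 356.0, 337.0, 407.0], 0.25)]
jig_slot [([246.0, 237.0, 370.0, 296.0], 0.88), ([357.0, 173.0, 379.0, 196.0], 0.39)]
wrist {'vertical_fov': 70.62389155039824, 'cx': 320.45840017907534, 'cy': 239.01064463419456, 'mount': array([[-6.48789038e-04, -9.52572140e-01, -3.04312170e-01,
         7.81096941e-02],
       [ 9.99999439e-01, -8.72828198e-04,  6.00183523e-04,
         8.46639305e-05],
       [-8.37330346e-04, -3.04311610e-01,  9.52572172e-01,
        -1.42056030e-01],
       [ 0.00000000e+00,  0.00000000e+00,  0.00000000e+00,
         1.00000000e+00]])}
jig []
jig_tray []
cover []
scraper []
nut []
key []
slug []
jig_slot []
```

```bash
cat > h.py <<'E'
from station import bot, eyes
import cv2,numpy as np
from scipy.spatial.transform import Rotation as R
def ray(c,px,z,st=None):
    k=eyes.get_calibration(c); f=240/np.tan(np.radians(k["vertical_fov"]/2))
    T=pose(c,k,st)
    px=np.atleast_2d(px).astype(float)
    d=np.c_[(px[:,0]-k["cx"])/f,(px[:,1]-k["cy"])/f,np.ones(len(px))]@T[:3,:3].T
    s=(z-T[2,3])/d[:,2]
    return T[:3,3]+d*s[:,None]
def pose(c,k,st):
    if c!="wrist": return k["extrinsics"]
    st=st or bot.read_state()
    M=np.eye(4);M[:3,:3]=R.from_euler("xyz",st["tcp_rot"]).as_matrix();M[:3,3]=st["tcp_pos"]
    return M@k["mount"]
def proj(c,P,st=None):
    k=eyes.get_calibration(c); f=240/np.tan(np.radians(k["vertical_fov"]/2))
    T=np.linalg.inv(pose(c,k,st)); p=np.atleast_2d(P)@T[:3,:3].T+T[:3,3]
    return np.c_[f*p[:,0]/p[:,2]+k["cx"],f*p[:,1]/p[:,2]+k["cy"]]
def to_tool(P,yaw=None):
    "shift (mm) in tool axes from current measured pose to put TCP at P, and yaw turn about tool z"
    st=bot.read_state(); A=R.from_euler("xyz",st["tcp_rot"])
    o=A.inv().apply(np.array(P)-st["tcp_pos"])*1000
    return o.round(1)
E
python3 - <<'E'
import cv2
a=cv2.imread("pics/scene0.png");b=cv2.imread("pics/side0.png")
a=cv2.resize(a[150:350,140:440],(800,533),interpolation=cv2.INTER_CUBIC)
b=cv2.resize(b[140:420,180:420],(514,600),interpolation=cv2.INTER_CUBIC)
cv2.imwrite("pics/a.png",a);cv2.imwrite("pics/b.png",b)
E
```

```text
(no output)
```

View pics/a.png

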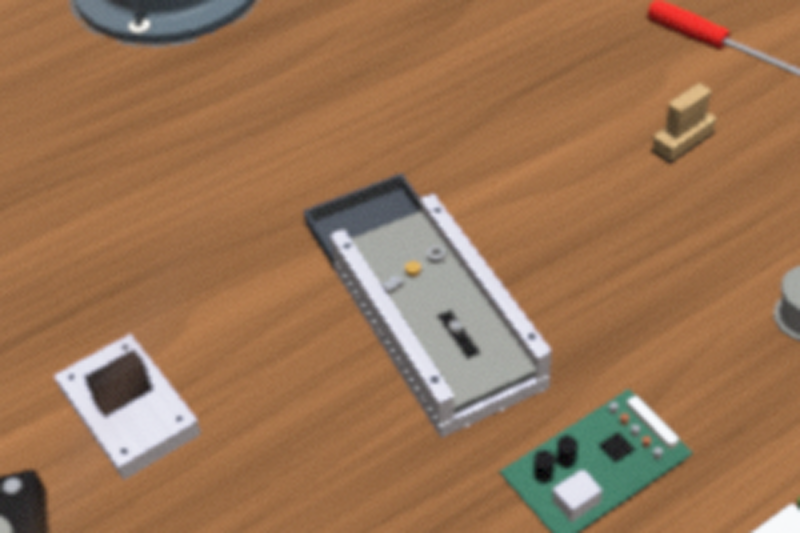

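View pics/b.png

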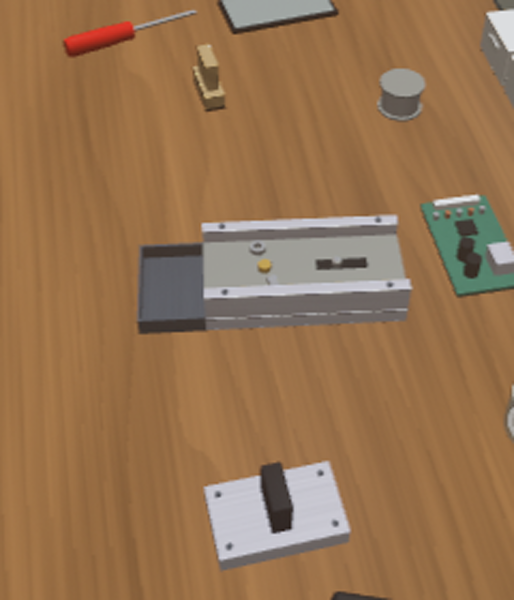

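The jig lies with its tray towards the robot. The scraper is on the +y side and the cover on the −y side. The scrap shows in the scene crop at (393,284), (413,268) and (435,255), and the pin near (455,325).

```bash
python3 - <<'E'
from h import *
s=lambda p:np.array(p)/(800/300)+[140,150]
b=lambda p:np.array(p)/(514/240)+[180,140]
print("scene rails",ray("scene",s([[332,235],[440,410],[425,197],[548,350]]),.05).round(4))
print("side rails",ray("side",b([[205,293],[409,288],[203,226],[397,218]]),.05).round(4))
print("scraper tab top",ray("scene",s([[690,95]]),.06),ray("side",b([[207,53]]),.06))
print("scraper foot corners",ray("scene",s([[655,140],[671,150],[715,118]]),.022),ray("side",b([[200,97],[223,92],[195,70]]),.022))
print("cover",ray("scene",s([[57,377],[130,335],[198,424],[125,468]]),.019),ray("side",b([[206,487],[329,463],[348,540],[220,560]]),.019))
print("bar",ray("scene",s([[87,382],[135,352],[150,375],[103,413]]),.057))
print("scrap",ray("scene",s([[393,284],[413,268],[435,255],[455,325]]),.04))
for c in("scene","side"):
  eyes.read_camera(c)
  for l in ("scraper","cover","jig","spool","flux","driver","board","dish","meter","phone"):
    r=eyes.trace(l,c)
    for d in r[:1]:
        m=d["pixels"];ys,xs=np.nonzero(m); print(c,l,round(d["score"],2),ray(c,[xs.mean(),ys.mean()],.02)[0].round(3))
E
```

```text
scene rails [[ 0.4781 -0.0763  0.05  ]
 [ 0.6807 -0.1063  0.05  ]
 [ 0.488   0.0134  0.05  ]
 [ 0.6846 -0.0055  0.05  ]]
side rails [[ 0.4782 -0.0702  0.05  ]
 [ 0.6725 -0.1008  0.05  ]
 [ 0.4894  0.0176  0.05  ]
 [ 0.687  -0.0081  0.05  ]]
scraper tab top [[0.53433516 0.28391334 0.06      ]] [[0.53529464 0.2883646  0.06      ]]
scraper foot corners [[0.53250157 0.24688943 0.022     ]
 [0.55186399 0.24963303 0.022     ]
 [0.54374975 0.31420364 0.022     ]] [[0.52033627 0.25455758 0.022     ]
 [0.54885852 0.2588573  0.022     ]
 [0.52189589 0.30697028 0.022     ]]
cover [[ 0.45255469 -0.32361556  0.019     ]
 [ 0.44817997 -0.25742932  0.019     ]
 [ 0.56092307 -0.253552    0.019     ]
 [ 0.56370665 -0.31679731  0.019     ]] [[ 0.44965349 -0.25687947  0.019     ]
 [ 0.55810945 -0.25440579  0.019     ]
 [ 0.55691925 -0.32709244  0.019     ]
 [ 0.4508928  -0.32392567  0.019     ]]
bar [[ 0.50306699 -0.31049297  0.057     ]
 [ 0.49856501 -0.26827791  0.057     ]
 [ 0.52578062 -0.26881203  0.057     ]
 [ 0.53686021 -0.31285849  0.057     ]]
scrap [[ 0.54763939 -0.0608151   0.04      ]
 [ 0.54289144 -0.03739056  0.04      ]
 [ 0.54187641 -0.01403144  0.04      ]
 [ 0.61405117 -0.0448662   0.04      ]]
scene scraper 0.71 [0.532 0.286 0.02 ]
scene cover 0.56 [ 0.512 -0.29   0.02 ]
scene jig 0.61 [ 0.568 -0.038  0.02 ]
scene spool 0.64 [0.759 0.218 0.02 ]
scene flux 0.69 [ 0.569 -0.038  0.02 ]
scene driver 0.71 [0.424 0.399 0.02 ]
scene board 0.78 [ 0.773 -0.03   0.02 ]
scene dish 0.63 [ 0.753 -0.243  0.02 ]
scene meter 0.79 [ 0.591 -0.433  0.02 ]
scene phone 0.92 [0.665 0.425 0.02 ]
side scraper 0.58 [0.535 0.288 0.02 ]
side jig 0.61 [ 0.553 -0.035  0.02 ]
side spool 0.72 [0.757 0.22  0.02 ]
side flux 0.83 [ 0.392 -0.405  0.02 ]
side driver 0.9 [0.427 0.402 0.02 ]
side board 0.82 [ 0.764 -0.033  0.02 ]
side dish 0.97 [ 0.759 -0.239  0.02 ]
side meter 0.67 [ 0.587 -0.432  0.02 ]
side phone 0.96 [0.646 0.422 0.02 ]
```

>>> {"method": "step_arm", "body": {"rot": [[0,0,1.22],[0,0,1.22],[0,0,1.22],[0,0,1.22],[0,0,1.22],[0,0,1.22],[0,0,1.22],[0,0,1.22],[0,0,1.22],[0,0,1.22],[0,0,1.22]], "offset": [[-459,-225,60],[-459,-225,60],[-459,-225,60],[-459,-225,60],[-459,-225,60],[-459,-225,60],[-459,-225,60],[-459,-225,60],[-459,-225,60],[-459,-225,60],[-459,-225,60]], "jaw": [1,1,1,1,1,1,1,1,1,1,1], "newtons": 40}}

```text
t: 3.82
tcp_pos: [0.5356, 0.2875, 0.1714]
tcp_rot: [-3.14, -0.0, 1.696]
force: [-1.0, -0.9, -0.8]
width: 0.0854
grip_force: 0.0
```

```bash
python3 - <<'E'
from h import *
st=bot.read_state(); print(st["t"],st["tcp_pos"],st["tcp_rot"])
im=eyes.read_camera("wrist"); cv2.imwrite("pics/w1.png",im[:,:,::-1])
for d in eyes.trace("scraper","wrist")[:2]:
    m=d["pixels"].astype(np.uint8); c,_=cv2.findContours(m,0,2); c=max(c,key=cv2.contourArea)
    print(d["score"],d["extent"],cv2.minAreaRect(c))
E
```

```text
3.825 [0.53559644 0.28754738 0.17135259] [-3.14034587e+00 -2.96956846e-04  1.69620580e+00]
0.71 [305.2, 189.1, 333.0, 265.7] ((318.5028076171875, 225.41677856445312), (26.685182571411133, 77.62356567382812), 1.9091522693634033)
```

View pics/w1.png

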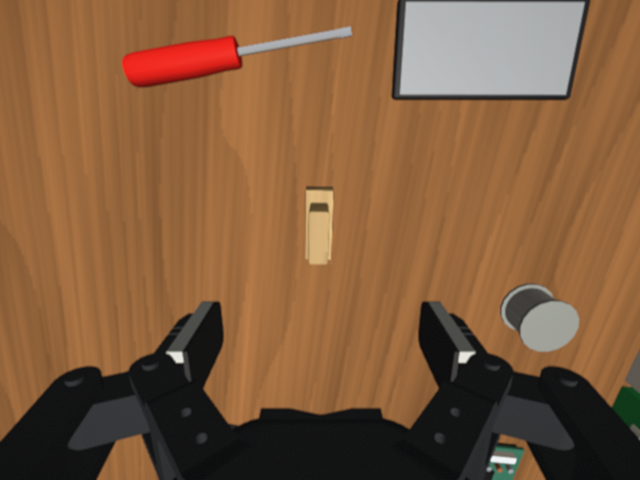

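The scraper is centred between the fingers. Its tab top is at about (319,238) and it is aligned to within about 1°.

```bash
python3 - <<'E'
from h import *
p=ray("wrist",[[318.7,238],[307,212],[309,264]],.06);print(p)
q=ray("wrist",[[306,187],[333,187]],.022);print(q,q.mean(0))
print(to_tool([*p[0][:2],.026]))
E
```

```text
[[0.53428997 0.28582102 0.06      ]
 [0.52280993 0.30542419 0.06      ]
 [0.52926262 0.26307233 0.06      ]]
[[0.51900132 0.31822637 0.022     ]
 [0.54207123 0.32114465 0.022     ]] [0.53053628 0.31968551 0.022     ]
[ -1.9  -1.5 145.5]
```

>>> {"method": "step_arm", "body": {"rot": [[0,0,0],[0,0,0],[0,0,0],[0,0,0],[0,0,0],[0,0,0],[0,0,0],[0,0,0],[0,0,0]], "offset": [[-1.5,-1.5,60],[-1.5,-1.5,115],[-1.5,-1.5,144],[-1.5,-1.5,144],[-1.5,-1.5,144],[-1.5,-1.5,144],[-1.5,-1.5,144],[-1.5,-1.5,144],[-1.5,-1.5,144]], "jaw": [1,1,1,0,0,0,0,0,0], "newtons": 40}}

```text
t: 5.05
tcp_pos: [0.5366, 0.2853, 0.0289]
tcp_rot: [3.139, -0.001, 1.695]
force: [-1.3, 1.8, 6.0]
width: 0.0155
grip_force: 43.9
```

>>> {"method": "step_arm", "body": {"rot": [[0,0,0],[0,0,0],[0,0,0.25],[0,0,0.25],[0,0,0.25],[0,0,0.25],[0,0,0.25],[0,0,0.25],[0,0,0.25],[0,0,0.25]], "offset": [[0,0,-40],[0,0,-90],[-50,1,-140],[-100,2,-171],[-155,3,-171],[-210,4,-171],[-265,4,-171],[-310,4,-171],[-330,4,-171],[-330,4,-171]], "jaw": [0,0,0,0,0,0,0,0,0,0]}}

```text
t: 6.3
tcp_pos: [0.5805, -0.043, 0.1982]
tcp_rot: [-3.141, -0.001, 1.442]
force: [-0.3, -0.4, -1.4]
width: 0.0156
grip_force: 42.8
```

```bash
python3 - <<'E'
from h import *
st=bot.read_state(); print(st["t"],st["tcp_pos"],st["tcp_rot"],st["width"],st["grip_force"])
im=eyes.read_camera("wrist"); cv2.imwrite("pics/w2.png",im[:,:,::-1])
for l in ("nut","key","slug"):
    print(l,[(np.round(d["extent"]).tolist(),round(d["score"],2)) for d in eyes.look_for(l,"wrist")[:2]])
E
```

```text
6.3 [ 0.58053274 -0.04295957  0.19815204] [-3.14124691e+00 -5.14190719e-04  1.44235048e+00] 0.015556091646979336 42.78039515018463
nut [([261.0, 182.0, 282.0, 202.0], 0.47)]
key [([279.0, 231.0, 296.0, 254.0], 0.48)]
slug [([269.0, 210.0, 290.0, 225.0], 0.77)]
```

View pics/w2.png

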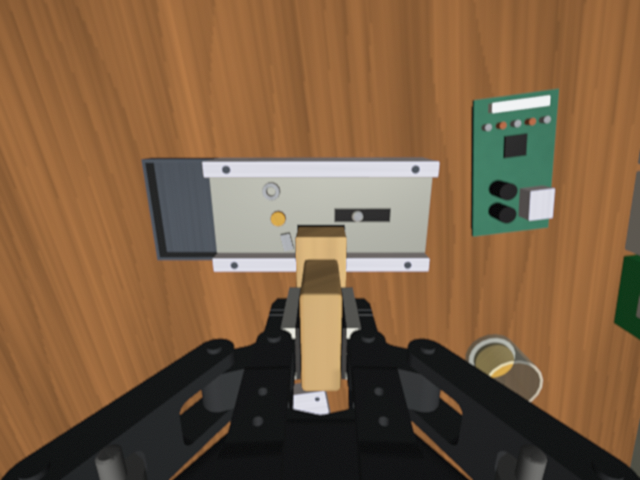

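The view shows the jig square to the picture: rails at rows 161–271, slot at columns 334–391, pin at (357,216). The nut is at (272,191), the slug at (278,218) and the key at (288,241), all to the left of the scraper foot.

```bash
python3 - <<'E'
from h import *
g=cv2.cvtColor(cv2.imread("pics/w2.png"),6)
c=ray("wrist",[[203,162],[439,162],[213,271],[429,271]],.05);print(c.round(4))
ctr=c.mean(0);print("ctr",ctr)
ax=(c[1]-c[0])+(c[3]-c[2]);yaw=np.arctan2(ax[1],ax[0]);print("yaw",yaw,np.linalg.norm(c[1]-c[0]),np.linalg.norm(c[2]-c[0]))
s=ray("wrist",[[362.5,215]],.034)[0]
Rm=np.array([[np.cos(yaw),np.sin(yaw)],[-np.sin(yaw),np.cos(yaw)]])
J=lambda p:(Rm@(np.array(p)[:2]-ctr[:2])).round(4)
print("slot",J(s),"pin",J(ray("wrist",[[357.5,216]],.042)[0]))
for n,p in dict(nut=[272,191],slug=[278,218],key=[288,241]).items(): print(n,J(ray("wrist",[p],.041)[0]))
print("scraper foot corners (far edge)",[J(x) for x in ray("wrist",[[297,236],[346,236]],bot.read_state()["tcp_pos"][2]-.029)], "tcp",J(bot.read_state()["tcp_pos"]))
E
```

```text
[[ 4.887e-01  2.500e-02  5.000e-02]
 [ 6.850e-01  4.000e-04  5.000e-02]
 [ 4.752e-01 -7.300e-02  5.000e-02]
 [ 6.739e-01 -9.780e-02  5.000e-02]]
ctr [ 0.580705   -0.03636993  0.05      ]
yaw -0.12433943497872753 0.19788801650954188 0.09894883835432221
slot [ 0.0385 -0.    ] pin [0.0331 0.001 ]
nut [-0.0434  0.0235]
slug [-0.0391 -0.0011]
key [-0.0306 -0.0231]
scraper foot corners (far edge) [array([-0.0127,  0.0213]), array([0.0132, 0.0213])] tcp [-0.0001 -0.004 ]
```

>>> {"method": "step_arm", "body": {"rot": [[0,0,0],[0,0,0],[0,0,0],[0,0,0],[0,0,0],[0,0,0]], "offset": [[5,4,0],[5,4,60],[5,4,110],[5,4,125],[5,4,133],[5,4,133]], "jaw": [0,0,0,0,0,0]}}

```text
t: 7.25
tcp_pos: [0.5864, -0.0376, 0.0663]
tcp_rot: [3.139, 0.0, 1.445]
force: [-0.2, -0.7, -1.6]
width: 0.0152
grip_force: 42.7
```

>>> {"method": "step_arm", "body": {"rot": [[0,0,0],[0,0,0],[0,0,0],[0,0,0],[0,0,0],[0,0,0],[0,0,0],[0,0,0],[0,0,0],[0,0,0],[0,0,0],[0,0,0]], "offset": [[1,0,2],[1,-5,2],[1,-15,2],[1,-25,2],[1,-36,2],[1,-47,2],[1,-58,2],[1,-69,2],[1,-80,2],[1,-91,2],[1,-102,2],[1,-108,2]], "jaw": [0,0,0,0,0,0,0,0,0,0,0,0]}}

```text
t: 8.75
tcp_pos: [0.4771, -0.0229, 0.0633]
tcp_rot: [-3.141, -0.0, 1.445]
force: [-0.2, -0.3, -1.3]
width: 0.0156
grip_force: 42.7
```

>>> {"method": "step_arm", "body": {"rot": [[0,0,0],[0,0,0],[0,0,0]], "offset": [[0,-6,0],[0,-8,0],[0,-8,0]], "jaw": [0,0,0]}}

```text
t: 9.12
tcp_pos: [0.4705, -0.0222, 0.0633]
tcp_rot: [3.141, 0.0, 1.445]
force: [0.3, -0.4, -1.2]
width: 0.0154
grip_force: 42.7
```

```bash
python3 - <<'E'
from h import *
st=bot.read_state(); print(st["t"],st["tcp_pos"],st["force"],st["grip_force"])
a=eyes.read_camera("scene")[180:280,230:350]; b=eyes.read_camera("side")[210:310,220:340]
cv2.imwrite("pics/c.png",cv2.resize(np.hstack([a,b]),(792,330),interpolation=cv2.INTER_CUBIC)[:,:,::-1])
E
```

```text
9.125 [ 0.47047952 -0.02216236  0.06334415] [ 0.30886919 -0.36806737 -1.24290877] 42.714380621910095
```

View pics/c.png

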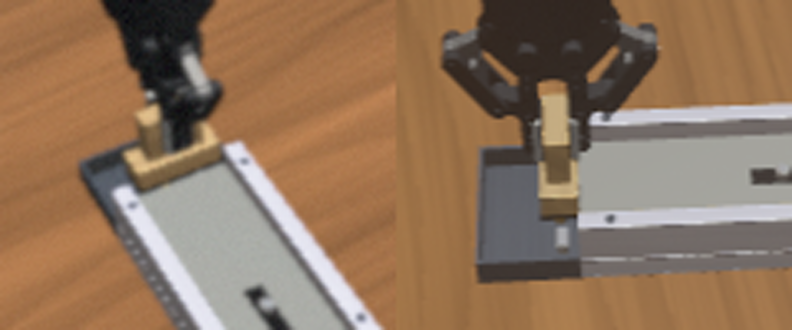

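The bed behind the scraper is empty, and the key lies in the tray. I'll lift the scraper and check that all three bits are there.

>>> {"method": "step_arm", "body": {"rot": [[0,0,0],[0,0,0],[0,0,0],[0,0,0]], "offset": [[0,0,-30],[0,0,-85],[30,0,-130],[60,0,-135]], "jaw": [0,0,0,0]}}

```text
t: 9.72
tcp_pos: [0.4805, 0.0376, 0.2019]
tcp_rot: [3.133, 0.0, 1.444]
force: [-0.3, -0.3, -1.8]
width: 0.0153
grip_force: 42.7
```

```bash
python3 - <<'E'
from h import *
st=bot.read_state(); print(st["t"],st["tcp_pos"],st["tcp_rot"])
a=eyes.read_camera("wrist"); b=eyes.read_camera("side")[200:320,220:380]
for l in ("nut","key","slug"):
  for c in("side","wrist"):
    print(l,c,[(np.round(d["extent"]).tolist(),round(d["score"],2)) for d in eyes.look_for(l,c)[:2]])
cv2.imwrite("pics/d.png",np.hstack([cv2.resize(a,(400,300)),cv2.resize(b,(400,300),interpolation=cv2.INTER_CUBIC)])[:,:,::-1])
E
```

```text
9.725 [0.48047961 0.03757362 0.20186677] [3.13303210e+00 1.87156023e-04 1.44374645e+00]
nut side []
nut wrist []
key side []
key wrist []
slug side [([245.0, 238.0, 369.0, 296.0], 0.39)]
slug wrist []
```

View pics/d.png

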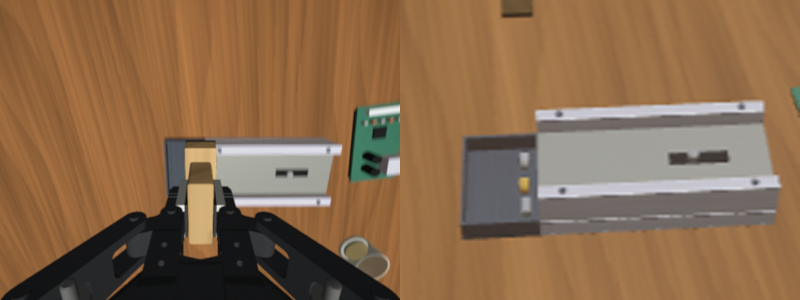

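All three bits lie in the tray next to the bed end: (524,160), (524,185) and (526,205) in the right half. Next I'll return the scraper.

>>> {"method": "step_arm", "body": {"rot": [[0,0,-0.12],[0,0,-0.25],[0,0,-0.25],[0,0,-0.25],[0,0,-0.25],[0,0,-0.25],[0,0,-0.25],[0,0,-0.25],[0,0,-0.25]], "offset": [[50,5,0],[110,11,0],[170,18,0],[225,24,20],[253,27,75],[253,27,125],[253,27,150],[253,27,160],[253,27,160]], "jaw": [0,0,0,0,0,0,0,0,0]}}

```text
t: 11.25
tcp_pos: [0.5365, 0.2844, 0.0378]
tcp_rot: [-3.14, 0.0, 1.694]
force: [-0.3, 0.1, -0.7]
width: 0.0156
grip_force: 42.6
```

>>> {"method": "step_arm", "body": {"rot": [[0,0,0],[0,0,0],[0,0,0],[0,0,0],[0,0,0],[0,0,0],[0,0,0],[0,0,0],[0,0,0],[0,0,0],[0,0,0]], "offset": [[0,0,5],[0,0,9],[0,0,9],[0,0,9],[0,0,9],[0,0,9],[0,0,9],[0,0,-40],[0,0,-100],[0,0,-160],[0,0,-160]], "jaw": [0,0,0,1,1,1,1,1,1,1,1]}}

```text
t: 12.62
tcp_pos: [0.5399, 0.2863, 0.2042]
tcp_rot: [3.129, -0.002, 1.695]
force: [0.2, -0.1, 0.5]
width: 0.085
grip_force: 0.0
```

>>> {"method": "step_arm", "body": {"rot": [[0,0,0.1],[0,0,0.1],[0,0,0.1],[0,0,0.1],[0,0,0.1],[0,0,0.1],[0,0,0.1],[0,0,0.1],[0,0,0.1],[0,0,0.1],[0,0,0.1],[0,0,0.1]], "offset": [[-566,-101,8],[-566,-101,8],[-566,-101,8],[-566,-101,8],[-566,-101,8],[-566,-101,8],[-566,-101,8],[-566,-101,8],[-566,-101,8],[-566,-101,8],[-566,-101,8],[-566,-101,8]], "jaw": [1,1,1,1,1,1,1,1,1,1,1,1]}}

```text
t: 14.12
tcp_pos: [0.5057, -0.2869, 0.1896]
tcp_rot: [-3.14, -0.002, 1.596]
force: [-0.1, -0.0, 0.5]
width: 0.0854
grip_force: 0.0
```

```bash
python3 - <<'E'
from h import *
st=bot.read_state(); print(st["t"],st["tcp_pos"],st["tcp_rot"])
a=eyes.read_camera("wrist");cv2.imwrite("pics/w3.png",a[:,:,::-1])
for d in eyes.trace("cover","wrist")[:2]:
    m=d["pixels"].astype(np.uint8); c,_=cv2.findContours(m,0,2); c=max(c,key=cv2.contourArea)
    print(d["score"],d["extent"],cv2.minAreaRect(c))
b=eyes.read_camera("scene")[150:250,340:460]
cv2.imwrite("pics/e.png",np.hstack([cv2.resize(a,(600,450)),cv2.copyMakeBorder(cv2.resize(b,(200,167)),0,283,0,0,0)])[:,:,::-1])
E
```

```text
14.125 [ 0.50569372 -0.28693271  0.18964569] [-3.13991052e+00 -2.13753323e-03  1.59619117e+00]
```

View pics/e.png

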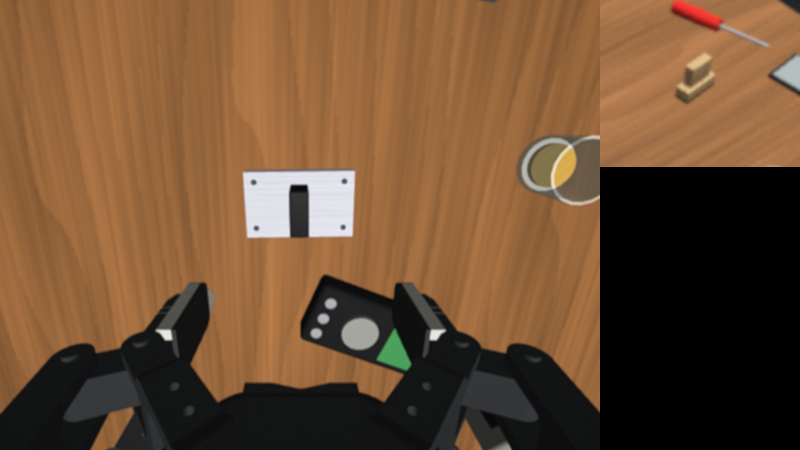

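The scraper is standing on the bench again. The cover is nearly aligned, at columns 259–379 and rows 182–253 in full-size pixels.

```bash
python3 - <<'E'
from h import *
im=cv2.imread("pics/w3.png"); h=cv2.cvtColor(im,40)
m=((h[:,:,1]<50)&(h[:,:,2]>150)).astype(np.uint8); m[:170]=0;m[265:]=0;m[:,:240]=0;m[:,400:]=0
c,_=cv2.findContours(m,0,2);c=max(c,key=cv2.contourArea)
h_=cv2.convexHull(c);q=cv2.approxPolyDP(h_,4,True)[:,0];print(q)
p=ray("wrist",q,.019);print(p.round(4),p.mean(0))
t=ray("wrist",np.array([[310,197],[329,197],[309.5,252],[329,252]]),.057);print("bar?",t.round(4))
bar=(im.max(2)<60).astype(np.uint8);bar[:190]=0;bar[258:]=0;bar[:,:300]=0;bar[:,340:]=0
ys,xs=np.nonzero(bar);print(xs.min(),xs.max(),ys.min(),ys.max(),[ (y,xs[ys==y].min(),xs[ys==y].max()) for y in range(200,252,10)])
E
```

```text
[[378 183]
 [375 251]
 [264 253]
 [260 183]]
[[ 0.5582 -0.2534  0.019 ]
 [ 0.5604 -0.3199  0.019 ]
 [ 0.4514 -0.3248  0.019 ]
 [ 0.4495 -0.2562  0.019 ]] [ 0.50489788 -0.28856107  0.019     ]
bar? [[ 0.4968 -0.2609  0.057 ]
 [ 0.5124 -0.2605  0.057 ]
 [ 0.4972 -0.3088  0.057 ]
 [ 0.514  -0.3084  0.057 ]]
309 327 198 252 [(200, np.int64(310), np.int64(327)), (210, np.int64(309), np.int64(327)), (220, np.int64(310), np.int64(327)), (230, np.int64(310), np.int64(327)), (240, np.int64(310), np.int64(327)), (250, np.int64(310), np.int64(327))]
```

>>> {"method": "step_arm", "body": {"rot": [[0,0,0],[0,0,0],[0,0,0],[0,0,0],[0,0,0],[0,0,0],[0,0,0],[0,0,0],[0,0,0],[0,0,0]], "offset": [[-1.5,-0.5,55],[-1.5,-0.5,110],[-1.5,-0.5,150],[-1.5,-0.5,164],[-1.5,-0.5,164],[-1.5,-0.5,164],[-1.5,-0.5,164],[-1.5,-0.5,164],[-1.5,-0.5,164],[-1.5,-0.5,164]], "jaw": [1,1,1,1,0,0,0,0,0,0], "newtons": 80}}

```text
t: 15.52
tcp_pos: [0.5064, -0.2913, 0.0279]
tcp_rot: [3.14, 0.002, 1.595]
force: [-1.5, 1.2, 6.1]
width: 0.0166
grip_force: 79.8
```

>>> {"method": "step_arm", "body": {"rot": [[0,0,0],[0,0,0],[0,0,0.05],[0,0,0.1],[0,0,0.149],[0,0,0.149],[0,0,0.149],[0,0,0.149],[0,0,0.149],[0,0,0.149]], "offset": [[0,0,-40],[0,0,-85],[40,15,-125],[85,30,-132],[130,45,-132],[175,60,-132],[220,75,-132],[252,81,-132],[252,81,-132],[252,81,-132]], "jaw": [0,0,0,0,0,0,0,0,0,0]}}

```text
t: 16.77
tcp_pos: [0.5802, -0.037, 0.1581]
tcp_rot: [-3.141, 0.0, 1.446]
force: [-0.3, 0.8, -3.2]
width: 0.0172
grip_force: 78.8
```

```bash
python3 - <<'E'
from h import *
st=bot.read_state(); print(st["t"],st["tcp_pos"],st["tcp_rot"],st["force"],st["wrist_torque"],st["grip_force"])
a=eyes.read_camera("wrist");cv2.imwrite("pics/w4.png",a[:,:,::-1])
E
```

```text
16.775 [ 0.58023974 -0.03702869  0.1580815 ] [-3.14094400e+00  4.54636803e-04  1.44614470e+00] [-0.31122964  0.82716879 -3.16334958] [-0.00470721  0.0274022   0.04049193] 78.7976861000061
```

View pics/w4.png

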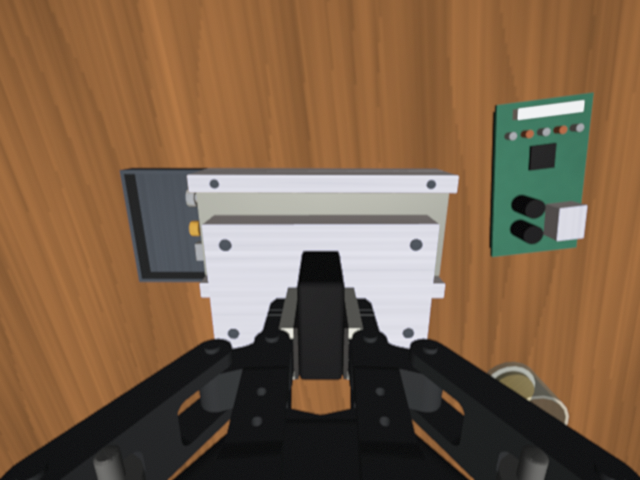

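The held cover is square over the jig. Its top edge is at row 223, columns 204–438, and the far rail's edges are at rows 175–192. The scrap is still in the tray.

```bash
python3 - <<'E'
from h import *
yaw=-.1243; C=np.array([.5807,-.0364])
Rm=np.array([[np.cos(yaw),np.sin(yaw)],[-np.sin(yaw),np.cos(yaw)]])
J=lambda P:((P[:,:2]-C)@Rm.T).round(4).tolist()
z=bot.read_state()["tcp_pos"][2]-.028
print("tcp",J(bot.read_state()["tcp_pos"][None]))
print("cover top corners",J(ray("wrist",[[204,223],[438,223],[214,347],[428,347]],z+.019)))
print("bottom +y edge",J(ray("wrist",[[208,216.5],[434,216.5]],z)))
print("rail top corners, far, near outer",J(ray("wrist",[[187,175.5],[458,175.5],[200,297],[445,297]],.05)))
g=cv2.cvtColor(cv2.imread("pics/w4.png"),6)
for x in(260,380): print([int(v) for v in g[165:232,x]])
E
```

```text
tcp [[-0.0002, -0.0012]]
cover top corners [[-0.054, 0.0366], [0.0539, 0.0364], [-0.0559, -0.0302], [0.0556, -0.0304]]
bottom +y edge [[-0.0584, 0.035], [0.0582, 0.0348]]
rail top corners, far, near outer [[-0.098, 0.046], [0.1002, 0.0457], [-0.0994, -0.0527], [0.1015, -0.053]]
[108, 108, 106, 103, 98, 98, 100, 101, 103, 135, 189, 224, 225, 221, 219, 220, 219, 220, 219, 220, 219, 219, 220, 223, 224, 223, 215, 194, 181, 183, 186, 185, 187, 185, 185, 185, 185, 185, 184, 185, 184, 185, 184, 183, 184, 183, 184, 183, 180, 162, 133, 109, 101, 102, 101, 100, 101, 100, 118, 163, 202, 219, 221, 220, 222, 223, 223]
[118, 117, 116, 109, 106, 110, 110, 103, 100, 127, 184, 223, 226, 222, 220, 221, 221, 220, 219, 219, 219, 221, 223, 224, 224, 224, 215, 194, 181, 183, 186, 186, 186, 186, 184, 185, 185, 185, 184, 184, 183, 184, 183, 182, 183, 182, 182, 183, 176, 155, 124, 107, 104, 104, 103, 102, 100, 100, 126, 178, 215, 223, 222, 222, 224, 224, 222]
```

```bash
python3 - <<'E'
import cv2,numpy as np
g=cv2.cvtColor(cv2.imread("pics/w2.png"),6)
for x in(250,400): print(x,[int(v) for v in g[153:182,x]],[int(v) for v in g[250:280,x]])
g4=cv2.cvtColor(cv2.imread("pics/w4.png"),6)
for x in(203,443): print(x,[int(v) for v in g4[270:305,x]])
E
```

```text
250 [118, 119, 118, 116, 111, 102, 97, 111, 156, 203, 225, 223, 220, 220, 220, 221, 221, 220, 220, 221, 223, 224, 223, 211, 193, 185, 186, 188, 188] [177, 171, 149, 120, 103, 100, 100, 122, 173, 214, 224, 222, 220, 221, 221, 220, 220, 221, 223, 225, 213, 178, 138, 118, 116, 118, 119, 119, 120, 120]
400 [104, 105, 104, 105, 103, 102, 102, 119, 167, 209, 225, 224, 222, 223, 223, 222, 221, 221, 222, 224, 226, 225, 223, 209, 193, 186, 187, 189, 189] [172, 163, 141, 115, 104, 103, 107, 134, 184, 220, 225, 224, 223, 223, 223, 222, 223, 225, 226, 225, 207, 168, 127, 110, 109, 110, 110, 110, 110, 109]
203 [85, 72, 57, 44, 39, 38, 40, 54, 72, 87, 97, 103, 136, 189, 221, 223, 220, 218, 220, 220, 220, 219, 219, 221, 224, 224, 209, 174, 138, 122, 122, 124, 124, 124, 125]
443 [112, 113, 112, 113, 113, 112, 112, 113, 112, 113, 113, 111, 125, 167, 209, 227, 225, 220, 217, 216, 213, 208, 206, 207, 205, 200, 189, 166, 134, 116, 113, 114, 115, 114, 114]
```

>>> {"method": "step_arm", "body": {"rot": [[0,0,0],[0,0,0],[0,0,0],[0,0,0],[0,0,0]], "offset": [[-4,0,30],[-4,0,60],[-4,0,71],[-4,0,71],[-4,0,71]], "jaw": [0,0,0,0,0]}}

```text
t: 17.45
tcp_pos: [0.5811, -0.0413, 0.0883]
tcp_rot: [3.139, 0.0, 1.445]
force: [-0.5, -0.1, -3.5]
width: 0.0171
grip_force: 78.6
```

```bash
python3 - <<'E'
from h import *
st=bot.read_state(); print(st["t"],st["tcp_pos"],st["tcp_rot"],st["force"])
a=eyes.read_camera("wrist");cv2.imwrite("pics/w5.png",a[:,:,::-1])
E
```

```text
17.45 [ 0.5810727  -0.04128852  0.08833138] [3.13935378e+00 3.08390743e-04 1.44526753e+00] [-0.4663228  -0.1499079  -3.47735659]
```

View pics/w5.png

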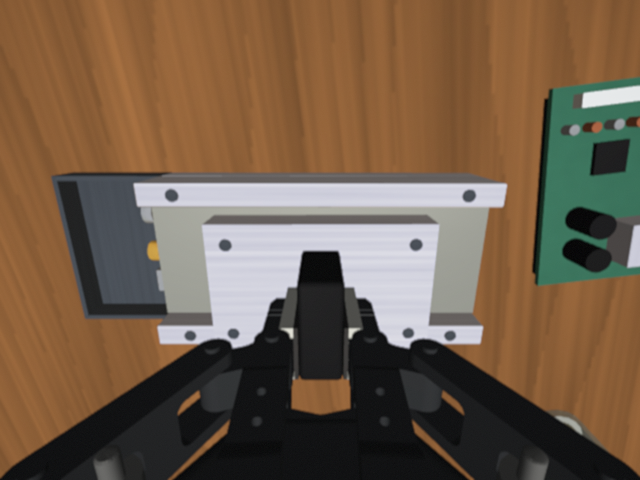

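The cover hangs just above the channel. The rail inner edges are at rows 207 and 326, and the cover's far edge is at rows 216–223.

```bash
cat >> h.py <<'E'
yaw=-.1243; C=np.array([.5807,-.0364])
Rm=np.array([[np.cos(yaw),np.sin(yaw)],[-np.sin(yaw),np.cos(yaw)]])
J=lambda P:((np.atleast_2d(P)[:,:2]-C)@Rm.T).round(4).tolist()
E
python3 - <<'E'
from h import *
st=bot.read_state();z=st["tcp_pos"][2]-.028;print("tcp",J(st["tcp_pos"]),z)
g=cv2.cvtColor(cv2.imread("pics/w5.png"),6).astype(float)
for x in(195,260,380,450):
    k=np.diff(cv2.GaussianBlur(g[:,x:x+5].mean(1,keepdims=True),(1,5),0)[:,0]);i=[(int(r),int(k[r])) for r in range(165,360) if abs(k[r])>9 and abs(k[r])==abs(k[max(0,r-2):r+3]).max()];print(x,i)
print("rails",J(ray("wrist",[[135,183],[506,183],[158,344],[483,344]],.05)))
print("rail inner",J(ray("wrist",[[200,207],[440,207],[200,326.5],[440,326.5]],.05)))
print("cover top",J(ray("wrist",[[204,223],[438,223],[209,292],[432,292]],z+.019)))
print("cover bot +y",J(ray("wrist",[[208,216.5],[434,216.5]],z)))
E
```

```text
tcp [[0.001, -0.0047]] 0.060500055589531365
195 [(182, 37), (205, -14), (312, -18), (325, 33), (344, -42)]
260 [(182, 36), (205, -12), (214, -20), (223, 30), (330, -25)]
380 [(182, 34), (206, -10), (214, -20), (223, 33), (332, -40)]
450 [(182, 32), (206, -12), (312, -15), (325, 33), (330, -34), (339, 32), (343, -30), (350, -17)]
rails [[-0.0974, 0.0473], [0.0997, 0.0469], [-0.0999, -0.0523], [0.1019, -0.0529]]
rail inner [[-0.0644, 0.0342], [0.066, 0.0339], [-0.0725, -0.0399], [0.0738, -0.0404]]
cover top [[-0.0527, 0.0331], [0.0552, 0.0329], [-0.054, -0.002], [0.0559, -0.0023]]
cover bot +y [[-0.057, 0.0315], [0.0596, 0.0313]]
```

>>> {"method": "step_arm", "body": {"rot": [[0,0,0],[0,0,0],[0,0,0],[0,0,0],[0,0,0]], "offset": [[-1,0,0],[-1,0,5],[-1,0,10],[-1,0,14],[-1,0,14]], "jaw": [0,0,0,0,0]}}

```text
t: 18.12
tcp_pos: [0.5796, -0.0415, 0.0727]
tcp_rot: [-3.14, -0.0, 1.446]
force: [0.2, -0.5, -2.8]
width: 0.0171
grip_force: 78.6
```

>>> {"method": "step_arm", "body": {"rot": [[0,0,0],[0,0,0],[0,0,0],[0,0,0]], "offset": [[0,0,1],[0,0,2],[0,0,3],[0,0,3]], "jaw": [0,0,0,0]}}

```text
t: 18.62
tcp_pos: [0.58, -0.0417, 0.0703]
tcp_rot: [-3.142, -0.0, 1.446]
force: [0.8, -0.6, -2.8]
width: 0.0168
grip_force: 78.6
```

>>> {"method": "step_arm", "body": {"rot": [[0,0,0],[0,0,0],[0,0,0],[0,0,0],[0,0,0]], "offset": [[0,6,0],[0,14,0],[0,22,0],[0,26,0],[0,26,1]], "jaw": [0,0,0,0,0]}}

```text
t: 19.25
tcp_pos: [0.607, -0.0452, 0.0697]
tcp_rot: [3.139, 0.0, 1.446]
force: [1.0, 0.7, 3.2]
width: 0.0166
grip_force: 79.6
```

>>> {"method": "step_arm", "body": {"rot": [[0,0,0],[0,0,0],[0,0,0],[0,0,0]], "offset": [[0,0,0.5],[0,0,1],[0,0,1],[0,0,1]], "jaw": [0,0,0,0]}}

```text
t: 19.75
tcp_pos: [0.6069, -0.0452, 0.0696]
tcp_rot: [3.138, 0.0, 1.446]
force: [0.7, 0.4, 5.6]
width: 0.0167
grip_force: 80.1
```

>>> {"method": "step_arm", "body": {"rot": [[0,0,0],[0,0,0],[0,0,0],[0,0,0],[0,0,0]], "offset": [[0,1.5,0],[0,3,0],[0,4.5,0],[0,6,0],[0,6,0]], "jaw": [0,0,0,0,0]}}

```text
t: 20.38
tcp_pos: [0.6081, -0.0452, 0.0694]
tcp_rot: [-3.134, 0.0, 1.447]
force: [-5.8, 0.6, 12.1]
width: 0.0171
grip_force: 81.0
```

>>> {"method": "step_arm", "body": {"rot": [[0,0,0],[0,0,0],[0,0,0]], "offset": [[0,1,0],[0,2,0.5],[0,2,1]], "jaw": [0,0,0]}}

```text
t: 20.75
tcp_pos: [0.6098, -0.0453, 0.0688]
tcp_rot: [-3.133, -0.0, 1.447]
force: [-7.5, 1.1, 15.6]
width: 0.0163
grip_force: 81.3
```

>>> {"method": "step_arm", "body": {"rot": [[0,0,0],[0,0,0],[0,0,0],[0,0,0]], "offset": [[0,0,-1.5],[0,0,-2],[0,0,-2],[0,0,-2]], "jaw": [0,0,0,0]}}

```text
t: 21.25
tcp_pos: [0.6136, -0.0459, 0.0688]
tcp_rot: [-3.141, -0.0, 1.446]
force: [0.3, 0.4, -2.8]
width: 0.0165
grip_force: 78.8
```

>>> {"method": "step_arm", "body": {"rot": [[0,0,0],[0,0,0],[0,0,0],[0,0,0]], "offset": [[0,0,1],[0,0,2],[0,0,3],[0,0,3]], "jaw": [0,0,0,0]}}

```text
t: 21.75
tcp_pos: [0.6137, -0.0459, 0.0662]
tcp_rot: [-3.141, -0.0, 1.446]
force: [-0.1, -0.1, -3.1]
width: 0.0165
grip_force: 78.8
```

It has dropped over the pin. Next I'll press it down.

>>> {"method": "step_arm", "body": {"rot": [[0,0,0],[0,0,0],[0,0,0],[0,0,0],[0,0,0],[0,0,0]], "offset": [[0,0,1.5],[0,0,3],[0,0,4.5],[0,0,6],[0,0,7],[0,0,7]], "jaw": [0,0,0,0,0,0]}}

```text
t: 22.5
tcp_pos: [0.6137, -0.0459, 0.0604]
tcp_rot: [3.141, 0.0, 1.446]
force: [-2.0, 0.3, 6.2]
width: 0.017
grip_force: 80.1
```

>>> {"method": "step_arm", "body": {"rot": [[0,0,0],[0,0,0],[0,0,0],[0,0,0],[0,0,0],[0,0,0]], "offset": [[0,0,1.5],[0,0,3],[0,0,4.5],[0,0,6],[0,0,6],[0,0,6]], "jaw": [0,0,0,0,0,0]}}

```text
t: 23.25
tcp_pos: [0.6138, -0.0459, 0.0568]
tcp_rot: [3.141, 0.0, 1.446]
force: [-5.9, 1.4, 18.5]
width: 0.017
grip_force: 81.9
```

```bash
python3 - <<'E'
from h import *
b=eyes.read_camera("side")[140:320,200:440];cv2.imwrite("pics/f.png",cv2.resize(b,(800,600),interpolation=cv2.INTER_CUBIC)[:,:,::-1])
st=bot.read_state();print(st["tcp_pos"],st["force"],st["grip_force"],st["t"])
E
```

```text
[ 0.61376786 -0.04590256  0.0568005 ] [-6.57271655  0.65715459 18.44967076] 81.90883755683899 23.3
```

View pics/f.png

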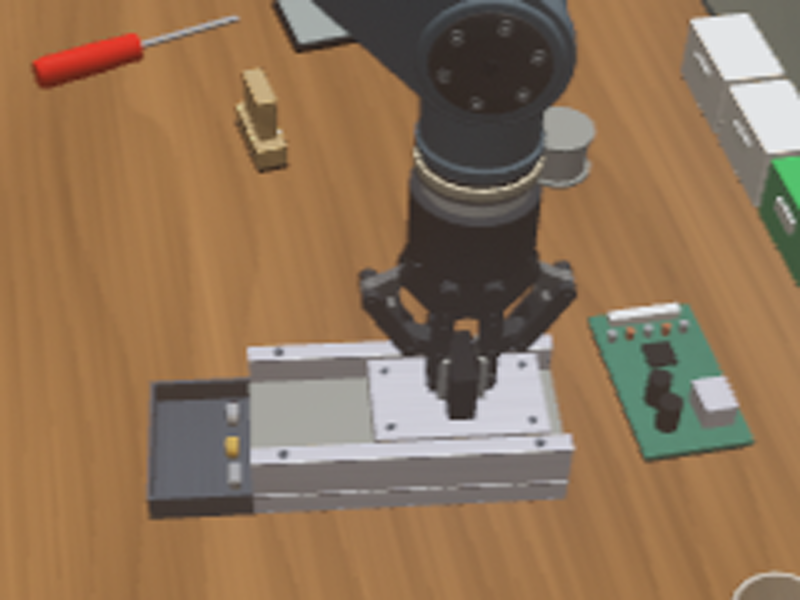

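The cover sits level between the rails and is pressed down. The scrap lies in the tray at (235,410–475), and the scraper stands on the bench at (262,120).

```bash
python3 -c "
from station import bot
print(bot.job_done())"
```

```text
the job is handed in; nothing more can be done
None
```

I handed the job in at about 23 s: the scrap is in the tray, the scraper is back on the bench, and the cover is over the pin, held pressed down at 18 N; the hand-in gave no verdict.

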